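Set the stall's swivel mirror

TASK

On this second-hand stall the larger of the two swivel mirrors is tipped too far back: gently bring it up until it leans back 25 degrees from upright, let go, and make sure that it stays there. Do not bump the rail and mugs hanging over it, and leave the small mirror and everything else as they are.

Things in the scene. Friction and masses are not known exactly. Their poses are not given: they have to be found in the camera images.
- mirror_stand: stand of the LARGE swivel mirror: dark wooden foot 110 x 260 x 18 high, two posts, too heavy to move. Origin: centre of the foot's underside, on the table. z is up; y runs along the hinge axis, which passes 150 mm above the origin; x points to the customers' side (roughly away from the robot), where the glass faces.
- mirror (a joint): lean of the large mirror about its hinge (rad): 0 = upright, growing as its top edge tips back towards the robot (stand's -x); 0.436 = 25 degrees. Stops at -0.3 and 1.1. A friction hinge: it stays wherever it is left and takes about 0.35 N m to turn (3 to 4 N at the edge).
- mirror_edge (a point): middle of the large mirror's top edge, 105 mm from the hinge axis. The mirror is a flat dark wooden frame 200 wide x 210 high x 18 thick (border 28 wide), glass on one face, plywood back, hinged at mid-height. Axes: z up along the mirror's plane, x square out of the glass, y along the edge.
- rail: steel rail over the large mirror, fixed: posts 12 dia, 340 apart, feet 110 x 45 x 12, bar 500 above the table. Origin on the table midway between the posts, 30 mm to the +x side of the mirror's hinge; y along the bar, x as the mirror stand's.
- mugs (a point): centre of the middle one of three fixed mugs hung from the rail, 100 apart along it, each 76 dia and 80 long, lying level along the rail's x. They fill 40 mm either side of the bar and heights 370 to 446 mm, above the mirror: a gripper held upright over the mirror's edge runs into them; one leaning back towards the robot by 25 degrees or more clears them.
- small_mirror_edge (a point): middle of the top edge of the SMALL swivel mirror (frame 120 wide x 140 high x 14 thick, hinge 110 above the table, foot 110 x 180): the same make and wood as the large one; not to be touched.
- tin: bystander, leave alone: plain steel tin, 56 dia x 55 high, standing on the glass side of the large mirror. Origin: on its underside.
- candlestick: bystander, leave alone: brass candlestick, 70 dia foot, 110 high, standing on the glass side of the small mirror. Origin: on its underside.
- bottle: bystander, leave alone: amber bottle, 60 dia x 150 high, to the left. Origin: on its underside.
- tape: bystander, leave alone: pale wooden ring lying flat, 90 dia x 25 high, near the robot. Origin: on its underside.
- bowl: bystander, leave alone: white bowl, 110 dia x 45 high, to the right. Origin: on its underside.
- carton: bystander, leave alone: cardboard box 90 x 140 x 50 high, at the far side. Origin: on its underside.
- spoon: bystander, leave alone: wooden spoon 200 long, lying on the table near the robot. Origin: on its underside, mid-length.

How it is judged (in metres and radians):
At the end, for the whole second after the job is handed in: The large mirror is let go and at rest, leaning back 25 degrees from upright, give or take 4 degrees (0.366 to 0.506 rad), and stays so (value of joint mirror between 0.366 and 0.506 rad and velocity of joint mirror between -0.03 and 0.03 rad/s and contact force between the fingers and mirror below 0.1 N); the robot touches nothing.
It fails at once if the large mirror is swung too fast (over 1.5 rad/s), not gently (velocity of joint mirror above 1.5 rad/s or velocity of joint mirror below -1.5 rad/s).
It fails at once if the rail or its mugs are bumped (over 8 N) (contact force between any of the arm, the fingers and rail above 8 N).
It fails at once if the small mirror is turned (its edge moved over 15 mm) (distance of small_mirror_edge from where it was at the start of the episode above 0.015 m).
It fails at once if a bystander is moved over 30 mm (distance of any of tin, candlestick, bottle, tape, bowl, carton, spoon from where it was at the start of the episode above 0.03 m).
It also fails if it takes over 42 s, if anything falls off the work surface, if the arm or the gripper's body presses on something with over 40 N, if the wrist force passes 120 N, or if a joint passes its speed limit or range.

ROBOT

A 6-joint arm with a two-finger parallel gripper is mounted at the origin on the work surface. World frame = base frame: x ahead of the robot, y to its left, z up, the work surface at z = 0. Lengths are in mm, angles in rad, forces in N, time in s.
With the tool pointing down it reaches from about 250 to 800 mm from the base axis. Payload 3.9 kg.
Tool frame: the origin (TCP) lies between the finger pads; the fingertips stand 25 mm ahead of it and the grasp point (between the pads) lies 6 mm ahead of it; x points along the fingers, z is the direction in which the jaws open and shut, and the axes are right-handed (so a half turn about x gives the same grasp; the last joint's range is limited). The gripper opens to 85 mm and grips with 20 to 120 N. Pads are 22 mm wide; open, the fingers measure 114 mm over their backs; the gripper's body (76 mm by 85 mm) begins 54 mm behind the grasp point. The pads swing forward as they close: fully open they stand 13 mm farther back than shut.
Start: joints at [1.237, 0.26, -0.138, 1.173, 0, 1.571], TCP at [172.004, 496.014, 256.304] pointing down, gripper open.
Joint ranges: [-2.78, 2.78], [-0.83, 1.72], [-1.28, 1.37], [-1.9, 2.12], [-1.57, 1.48], [-3.14, 3.14]. Speed limits (rad/s): [2.57, 2.57, 3.14, 3.14, 3.14, 3.14].

INTERFACE

Orientations are given as a unit quaternion [w, x, y, z].
In Python, from station import env gives the robot as it stands.
- The arm moves only by the shell command python3 -m crank 'ROWS' [OPENING] [FORCE]. ROWS is JSON, a list of rows, each a list of 4 numbers: the shift along the tool's x, y, z in m, then the turn about the tool's x in degrees. A call has 1 to 20 rows; each row shifts and turns the pose as measured when the row begins, along the tool's axes as they then stand; what a row does not reach is not made up. A row lasts 1/10 s, in which the tool goes at most 50 mm and 8.59 degrees, less where a joint would pass 70% of its speed; a pose out of reach is approached as far as the arm can. A call is refused whole if a number of a shift passes 0.05 or a number of a turn 8.59, either way. A call with a gripper value outside its range is refused whole. OPENING is the closure, from 0 (fully open) to 1 (shut), set as the call begins (- or left out, the last holds). The fingers move at their own pace and stop on an object; FORCE is the grip in N (left out, the last holds). Time passes only in rows, so rows that do not move let the fingers close. It gives the time, the measured TCP pose, the force and the opening at its end, in the units of the state.
- env.sense(): the state, without advancing time (a new reading comes with each control period).
- env.get_image(name): name is "scene" or "top"; returns a dict with "color" (384x512x3 uint8, red, green, blue), "mtx" (3x3 intrinsics, pixels), "k1" (the pictures are not rectified: a ray, as slopes to the right and down, at radius r is drawn at 1 + k1 r^2 times it, then the intrinsics apply), "T" (4x4, takes a point from camera to world coordinates). Camera axes: x right, y down, z forward; pixel columns grow to the right and rows downward; lengths in mm; the calibration is good to about 2 mm. A picture is of the moment at which its call begins. There is no depth.
- env.hand_in(): hands the job in, once; it reports no verdict.
Trained networks look in a picture, given as the dict that the camera call returned (one of the last four; its "shot" number tells which), for a name from the list of things; names that differ only in an ending like _2 or _b are one class to them, and where a whole thing is asked for, a point or a joint stands for the part that bears it (a point fixed in the world has none). Each returns a list of dicts, best first, with "p" (0 to 1); they miss things now and then, are a little off and sometimes report something else, mostly with a low value. They report only what shows in the picture. A call takes as long as a camera call.
- env.boxes_of(picture, query): "extent" ([left, top, width, height] in pixels, round what is visible of it).
- env.spot_point(picture, query): "location" ([column, row] in pixels: a listed point, or the origin of a listed thing).
The state is a dict: "time": time; "joint_positions": joint angles; "joint_vel": joint speeds; "joint_torque": joint torques, N m; "ee_pos": TCP position; "tcp_rot": TCP orientation; "ft_force": force on the tool from outside, world axes, zero at the start; "torque": the same for the moment, N m; "finger_gap": opening from 0.0 (shut) to 1.0 (fully open).
Only numpy, scipy, OpenCV 4.12 (cv2) and the standard library are available. Lean on these libraries where they do the work, as an engineer would, in place of code of your own. Each camera call takes 0.05 s, during which the arm holds its last target.

## Working session

There is one attempt and no reset: what is moved stays moved. The work goes in short steps, Python scripts to look and compute and a shell command to move; the robot and the scene stay as the last step left them, time stands still between calls to the robot, and variables do not carry over. Pictures are saved under pics/ and viewed, and the job is handed in when it is done.

```bash
ls; mkdir -p pics; python3 - <<'E'
from station import env
import cv2
s=env.sense()
print({k:s[k] for k in s})
for n in("scene","top"):
    p=env.get_image(n); cv2.imwrite(f"pics/{n}0.png",p["color"][:,:,::-1])
    print(n,p["mtx"],p["k1"],p["T"],p["shot"])
    for q in["mirror_stand","mirror","rail","tin"]:
        print(q,env.boxes_of(p,q)[:2])
    for q in["mirror_stand","mirror_edge","mugs","rail","small_mirror_edge","tin","tape","spoon","bottle","candlestick","bowl","carton"]:
        print(q,env.spot_point(p,q)[:2])
E
```

```text
pics
{'time': 0.0, 'joint_positions': array([ 1.23701837e+00,  2.60649375e-01, -1.39384566e-01,  1.17272264e+00,
        1.19777485e-05,  1.57081411e+00]), 'joint_vel': array([-1.33923532e-03, -1.02411362e-03, -1.27065653e-03,  1.22458171e-03,
        7.17705265e-04,  6.83225252e-05]), 'joint_torque': array([ 1.44539710e-03, -4.05681646e+01,  2.53921545e+01,  1.88792730e-02,
        1.76466851e-04, -3.19938700e-06]), 'ee_pos': array([171.78147968, 495.41299405, 255.47717875]), 'tcp_rot': array([ 0.5755471 , -0.41038856,  0.57668133,  0.40959176]), 'ft_force': array([-0.50432504,  0.8260515 , -0.4550861 ]), 'torque': array([-0.07324071,  0.05782234,  0.04428971]), 'finger_gap': 0.9990367541316034}
scene [[400.7794089    0.         259.38162329]
 [  0.         400.7794089  186.92422613]
 [  0.           0.           1.        ]] -0.016631333466135424 [[ 7.71703921e-01  5.42054521e-01 -3.32640879e-01  1.00952146e+03]
 [ 6.35946968e-01 -6.52208838e-01  4.12547069e-01 -4.73934222e+02]
 [ 6.67168256e-03 -5.29906150e-01 -8.48030047e-01  1.24738927e+03]
 [ 0.00000000e+00  0.00000000e+00  0.0
[... 1393 characters left out ...]
tent': [113.2, 167.8, 150.5, 71.3], 'p': 0.69}]
tin []
mirror_stand [{'location': [210.0, 221.6], 'p': 0.72}]
mirror_edge [{'location': [205.9, 241.7], 'p': 0.96}, {'location': [389.4, 243.7], 'p': 0.23}]
mugs [{'location': [190.3, 195.7], 'p': 0.95}]
rail []
small_mirror_edge [{'location': [340.3, 197.1], 'p': 0.62}, {'location': [189.5, 194.4], 'p': 0.48}]
tin []
tape [{'location': [258.8, 249.3], 'p': 0.52}]
spoon [{'location': [313.8, 250.8], 'p': 0.66}]
bottle [{'location': [134.4, 240.9], 'p': 0.6}]
candlestick [{'location': [344.9, 162.9], 'p': 0.81}, {'location': [260.2, 247.0], 'p': 0.5}]
bowl [{'location': [390.2, 244.0], 'p': 0.74}]
carton [{'location': [261.6, 145.6], 'p': 0.76}]
```

```bash
python3 - <<'E'
import cv2
a=cv2.imread("pics/top0.png")[110:290,90:410]; cv2.imwrite("pics/top0c.png",cv2.resize(a,(800,450),interpolation=cv2.INTER_CUBIC))
a=cv2.imread("pics/scene0.png")[30:330,110:410]; cv2.imwrite("pics/scene0c.png",cv2.resize(a,(600,600),interpolation=cv2.INTER_CUBIC))
E
```

```text
(no output)
```

View pics/top0c.png

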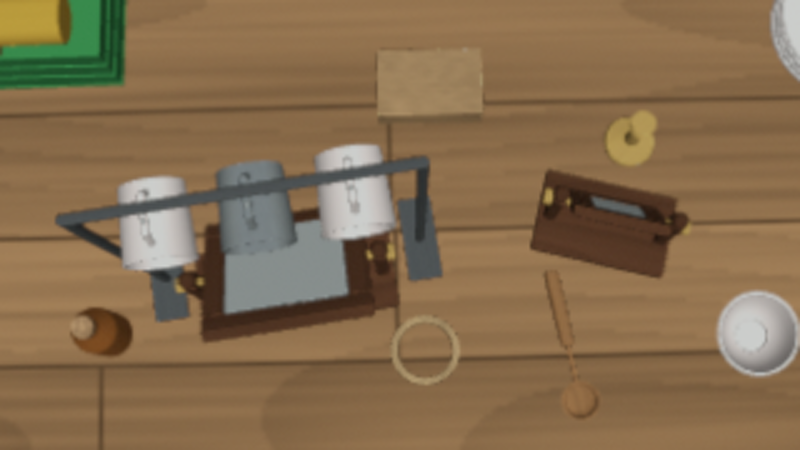

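View pics/scene0c.png

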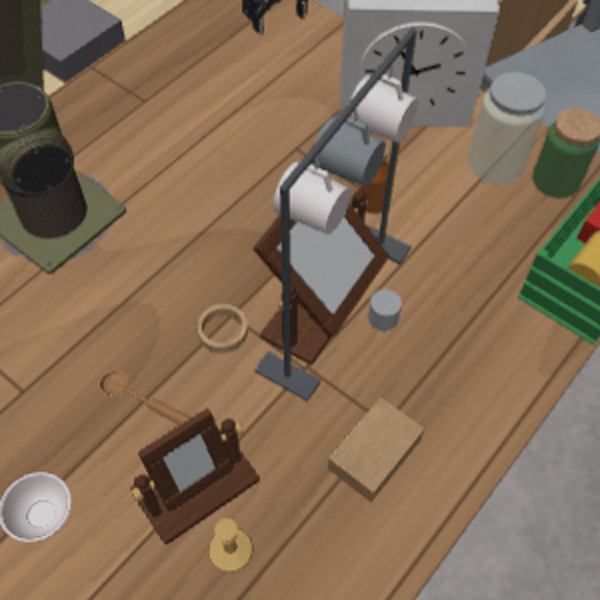

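The top view shows the large mirror with its glass up. Its top edge runs from about (172,244) to (239,236), under three mugs. The tape is at (260,250) and the bottle at (132,243). I'll zoom in to get corner pixels.

```bash
python3 - <<'E'
import cv2
a=cv2.imread("pics/top0.png")[170:260,110:270]; cv2.imwrite("pics/top0d.png",cv2.resize(a,(800,450),interpolation=cv2.INTER_CUBIC))
a=cv2.imread("pics/scene0.png")[110:220,220:330]; cv2.imwrite("pics/scene0d.png",cv2.resize(a,(550,550),interpolation=cv2.INTER_CUBIC))
E
```

```text
(no output)
```

View pics/top0d.png

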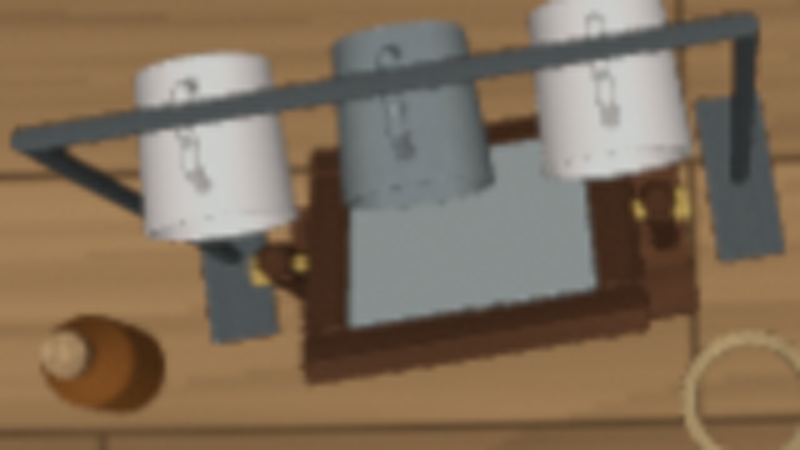

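View pics/scene0d.png

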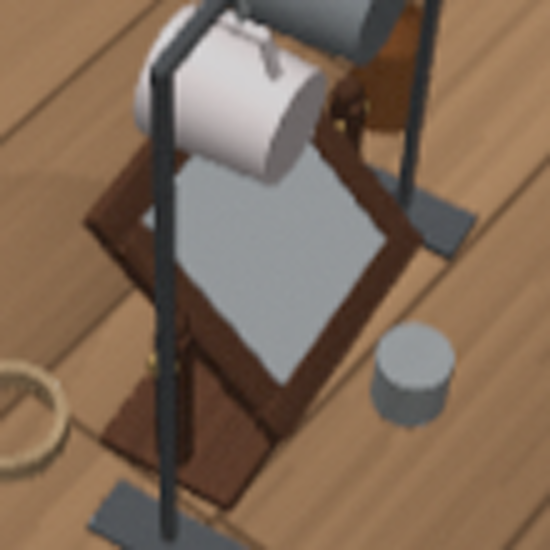

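View pics/top0.png

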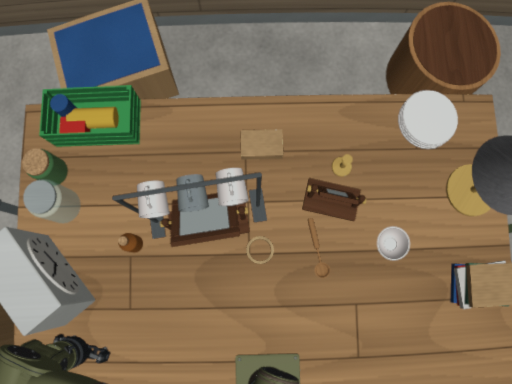

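```bash
cat > fit.py <<'E'
import numpy as np
from scipy.optimize import least_squares
def proj(c,P):
    T=np.array(c["T"]);q=(np.asarray(P)-T[:3,3])@T[:3,:3]
    s=q[:,:2]/q[:,2:];r2=(s**2).sum(1,keepdims=True);s=s*(1+c["k1"]*r2)
    return s@np.array(c["mtx"])[:2,:2].T+np.array(c["mtx"])[:2,2]
def W(p,L):
    x,y,a=p[:3];L=np.asarray(L,float);c,s=np.cos(a),np.sin(a)
    return np.stack([x+c*L[:,0]-s*L[:,1],y+s*L[:,0]+c*L[:,1],L[:,2]],1)
def M(th,L): # mirror coords -> stand coords
    L=np.asarray(L,float);c,s=np.cos(th),np.sin(th)
    return np.stack([c*L[:,0]-s*L[:,2],L[:,1],150+s*L[:,0]+c*L[:,2]],1)
E
python3 - <<'E'
from station import env
from fit import *
ct=env.get_image("top");cs=env.get_image("scene")
# (kind,local,px)
top=lambda u,v:(110+u/5,170+v/5)
sc=lambda u,v:(220+u/5,110+v/5)
obs=[("t","m",(9,100,105),top(307,358)),("t","m",(9,-100,105),top(645,307)),
("t","m",(-9,100,105),top(307,382)),("t","m",(-9,-100,105),top(648,332)),
("t","m",(9,72,77),top(350,327)),("t","m",(9,-72,77),top(597,290)),
("s","m",(9,-72,-77),sc(282,385)),("s","m",(9,72,-77),sc(386,240)),("s","m",(9,-72,77),sc(142,218)),
("s","m",(9,-100,105),sc(88,220)),("s","m",(9,100,-105),sc(421,238)),
("t","s",(30,170,500),top(18,140)),("t","s",(30,-170,500),top(752,22)),
("s","s",(30,-170,500),sc(160,72)),("s","s",(30,-170,12),sc(168,538)),("s","s",(30,170,12),sc(405,200)),("t","s",(55,-130,0),top(0,0))][:-1]
def res(p):
    out=[]
    for cam,k,L,px in obs:
        L=np.array([L]);L=M(p[3],L) if k=="m" else L
        out.append(proj(ct if cam=="t" else cs,W(p,L))[0]-px)
    return np.array(out).ravel()
r=least_squares(res,[530,130,-.15,.9],loss="soft_l1")
print(r.x,np.degrees(r.x[2:]));
J=r.jac;print(np.sqrt(np.diag(np.linalg.inv(J.T@J))))
for o,e in zip(obs,res(r.x).reshape(-1,2)):print(o[:3],e.round(1))
p=r.x
print("edge",W(p,M(p[3],[[0,0,105],[-9,0,105]])),"mugs",W(p,[[30,0,408]]),proj(ct,W(p,[[30,0,408]])),proj(cs,W(p,[[30,0,408]])))
# bystanders by top view, on table z=0
for n,px in dict(tape=(260,250),bottle=(131,243),tape2=(258.8,249.3),spoon=(313,250)).items():
    f=least_squares(lambda q:proj(ct,[[q[0],q[1],10]])[0]-px,[500,0]);print(n,f.x)
from scipy.spatial.transform import Rotation as R
q=env.sense()["tcp_rot"];print(R.from_quat(np.r_[q[1:],q[0]]).as_matrix().round(3))
E
```

```text
[5.33479364e+02 1.81532721e+02 1.38918804e-01 8.03099241e-01] [ 7.95946117 46.01419704]
[1.11518169 0.96765305 0.00695359 0.01946136]
('t', 'm', (9, 100, 105)) [-1.5  1. ]
('t', 'm', (9, -100, 105)) [ 0.5 -0. ]
('t', 'm', (-9, 100, 105)) [-0.2  0.8]
('t', 'm', (-9, -100, 105)) [ 0.7 -0.3]
('t', 'm', (9, 72, 77)) [-0.4 -0.8]
('t', 'm', (9, -72, 77)) [-0.4 -1.4]
('s', 'm', (9, -72, -77)) [-0.2  0. ]
('s', 'm', (9, 72, -77)) [-0.4 -0.4]
('s', 'm', (9, -72, 77)) [-0.5  0.4]
('s', 'm', (9, -100, 105)) [ 0.  -0.3]
('s', 'm', (9, 100, -105)) [0.8 0.3]
('t', 's', (30, 170, 500)) [ 0.8 -0.5]
('t', 's', (30, -170, 500)) [-1.3 -0.5]
('s', 's', (30, -170, 500)) [-0.3 -0.4]
('s', 's', (30, -170, 12)) [-0.6 -0.4]
('s', 's', (30, 170, 12)) [-1.3  0.6]
edge [[458.65842872 171.07130323 222.92041128]
 [452.46832153 170.20580618 216.44480415]] mugs [[563.19035271 185.68689361 408.        ]] [[191.51687576 192.35849892]] [[283.94239162 106.52119001]]
tape [435.10313398  13.28796965]
bottle [466.7653932  439.32068784]
tape2 [437.48591519  17.15433899]
spoon [ 430.43112626 -160.48374898]
[[ 0.    -0.945  0.328]
 [ 0.     0.328  0.945]
 [-1.    -0.     0.   ]]
```

```bash
python3 -m crank '[[0,-0.017,-0.015,0],[0,-0.017,-0.015,0],[0,-0.017,-0.015,0],[0,-0.017,-0.015,0],[0,-0.017,-0.015,0],[0,-0.017,-0.015,0],[0,-0.017,-0.015,0],[0,-0.017,-0.015,0],[0,-0.017,-0.015,0],[0,-0.017,-0.015,0],[0,-0.017,-0.015,0],[0,-0.017,-0.015,0],[0,-0.017,-0.015,0],[0,-0.017,-0.015,0]]' 0
```

```text
time: 3.2
ee_pos: [333.4, 212.6, 256.6]
tcp_rot: [0.577, -0.411, 0.573, 0.412]
ft_force: [0.5, 0.4, -0.0]
finger_gap: 1.003
```

```bash
python3 -m crank '[[0,0,0,8],[0,0,0,8],[0,0,0,8],[0,0,0,8],[0,0,0,8],[0,0,0,8],[0,0,0,8],[0,0,0,7],[0,0,0,0]]'
cat > st.py <<'E'
from station import env
import numpy as np,sys
from scipy.spatial.transform import Rotation as R
P=np.array([533.5,181.5]);a=.139
s=env.sense();d=s["ee_pos"][:2]-P
m=R.from_quat(np.r_[s["tcp_rot"][1:],s["tcp_rot"][0]]).as_matrix()
ca,sa=np.cos(a),np.sin(a)
f=s["ft_force"]
print("t",round(s["time"],2),"stand xy",(ca*d[0]+sa*d[1]).round(1),(-sa*d[0]+ca*d[1]).round(1),"z",s["ee_pos"][2].round(1),"zaxis heading",np.degrees(np.arctan2(m[1,2],m[0,2])).round(1),"down",m[:,0].round(3),"F",f.round(1),"Fx",(ca*f[0]+sa*f[1]).round(2),"gap",round(s["finger_gap"],3))
E
python3 st.py
```

```text
time: 4.1
ee_pos: [334.9, 209.4, 257.6]
tcp_rot: [0.708, -0.031, 0.704, 0.034]
ft_force: [-0.5, -0.4, -0.7]
finger_gap: 1.001
t 4.1 stand xy -192.8 55.2 z 257.6 zaxis heading 5.3 down [ 0.006  0.005 -1.   ] F [-0.5 -0.4 -0.7] Fx -0.55 gap 1.001
```

```bash
python3 -m crank '[[0.006,-0.009,0.002,-2.7],[0.008,-0.01,0.002,0],[0.008,-0.01,0.003,0],[0.008,-0.01,0.003,0],[0.008,-0.01,0.003,0],[0.008,-0.006,0.003,0],[0.005,0,0,0],[0,0,0,0]]'; python3 st.py
python3 - <<'E'
from station import env
import cv2,numpy as np
a=env.get_image("top")["color"][:,:,::-1][160:280,120:280];b=env.get_image("scene")["color"][:,:,::-1][90:230,200:330]
cv2.imwrite("pics/t1.png",cv2.resize(a,(800,600),interpolation=2));cv2.imwrite("pics/s1.png",cv2.resize(b,(557,600),interpolation=2))
E
```

```text
time: 4.9
ee_pos: [360.2, 156.7, 205.4]
tcp_rot: [0.708, -0.055, 0.702, 0.06]
ft_force: [-0.1, 0.4, -0.2]
finger_gap: 1.002
t 4.9 stand xy -175.0 -0.6 z 205.4 zaxis heading 9.3 down [ 0.008  0.007 -1.   ] F [-0.1  0.4 -0.2] Fx -0.04 gap 1.002
```

View pics/t1.png

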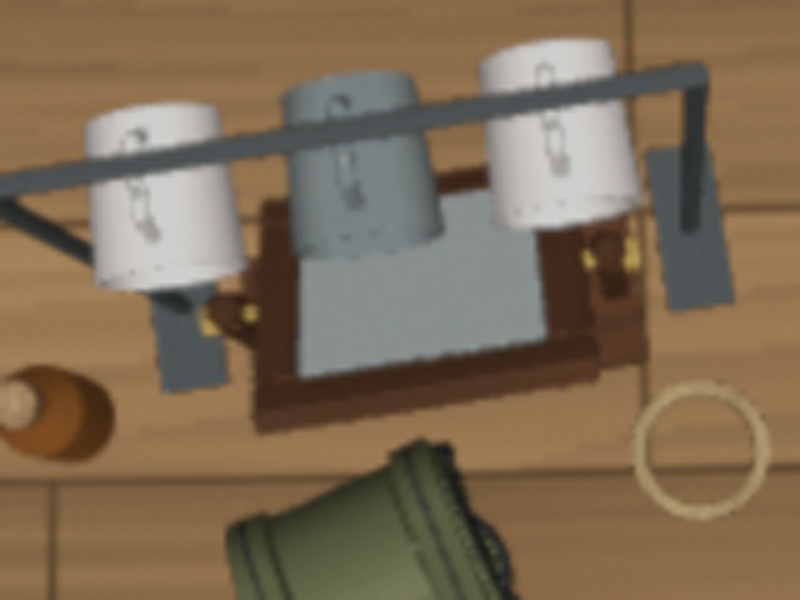

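View pics/s1.png

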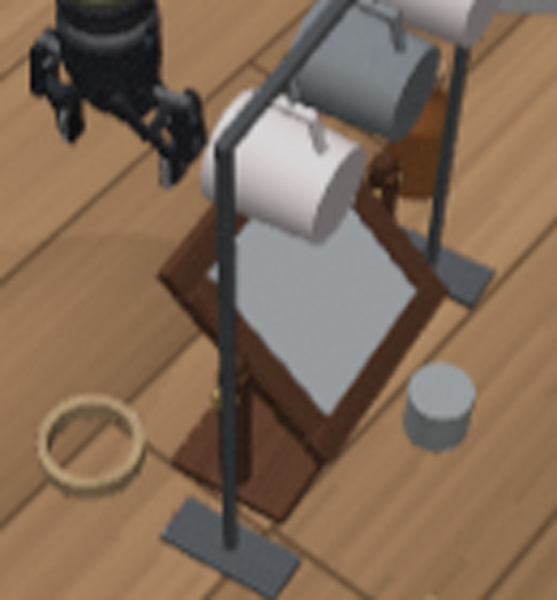

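```bash
python3 - <<'E'
from station import env
from fit import *
from scipy.optimize import fsolve
c=env.get_image("top");cs=env.get_image("scene")
p=[533.5,181.5,.139]
for z in(300,350,400,450):
    q=fsolve(lambda u:proj(c,W(p,[[u[0],u[1],z]]))[0]-(206,248),[-100,0]);print(z,q)
print((proj(cs,W(p,[[-175+57,0,193],[-175-57,0,193],[-175,0,205]]))-[200,90])*4.28)
E
```

```text
300 [-105.3192732    -5.58968117]
350 [-108.69002193  -10.11332919]
400 [-112.06077066  -14.63697722]
450 [-115.43151939  -19.16062524]
[[180.57614271 187.72314576]
 [ 62.07468173 129.94039868]
 [119.74721815 148.56954463]]
```

```bash
python3 -m crank '[[0,0,0.006,-1.3],[0,0,0.006,0],[0,0,0.006,0],[0,0,0.004,0],[0,0,0.003,0],[0,0,0.003,0],[0,0,0.003,0],[0,0,0.002,0]]'; python3 st.py
```

```text
time: 5.9
ee_pos: [397.1, 164.8, 207.7]
tcp_rot: [0.709, -0.064, 0.699, 0.07]
ft_force: [0.2, -0.2, 0.3]
finger_gap: 1.002
t 5.9 stand xy -137.4 2.4 z 207.7 zaxis heading 10.9 down [ 0.012  0.009 -1.   ] F [ 0.2 -0.2  0.3] Fx 0.15 gap 1.002
```

```bash
python3 -m crank '[[0,0,0.003,1.5],[0,0,0.003,1],[0,0,0.002,0],[0,0,0,0]]'; python3 st.py
```

```text
time: 6.3
ee_pos: [397.2, 166.9, 207.4]
tcp_rot: [0.704, -0.046, 0.706, 0.055]
ft_force: [0.1, 0.5, -0.3]
finger_gap: 0.996
t 6.3 stand xy -137.0 4.4 z 207.4 zaxis heading 8.3 down [-0.004  0.012 -1.   ] F [ 0.1  0.5 -0.3] Fx 0.13 gap 0.996
```

```bash
python3 -m crank '[[0,0,0.005,0],[0,0,0.005,0]]'; python3 st.py
python3 - <<'E'
from station import env
import cv2,numpy as np
a=env.get_image("top")["color"][:,:,::-1][160:280,120:280];b=env.get_image("scene")["color"][:,:,::-1][90:230,200:330]
cv2.imwrite("pics/t2.png",cv2.resize(a,(800,600),interpolation=2));cv2.imwrite("pics/s2.png",cv2.resize(b,(557,600),interpolation=2))
print(env.sense()["joint_torque"],env.sense()["joint_vel"])
E
```

```text
time: 6.5
ee_pos: [398.2, 166.8, 207.2]
tcp_rot: [0.698, -0.047, 0.713, 0.055]
ft_force: [-18.7, -1.5, 17.1]
finger_gap: 0.996
t 6.5 stand xy -136.1 4.2 z 207.2 zaxis heading 8.3 down [-0.022  0.011 -1.   ] F [-18.7  -1.5  17.1] Fx -18.72 gap 0.996
[ -2.36484446 -25.48818111  27.34976113  -5.53550273  -1.24373786
   0.0632512 ] [-0.00038477 -0.00372452 -0.00822266 -0.00699127 -0.00224623  0.00075716]
```

View pics/s2.png

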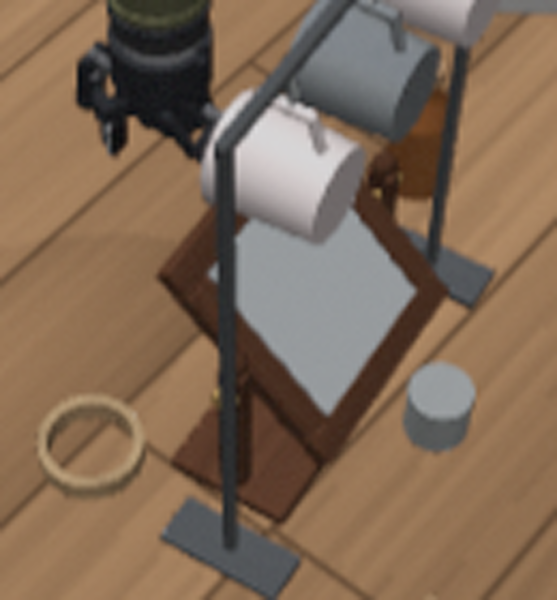

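View pics/t2.png

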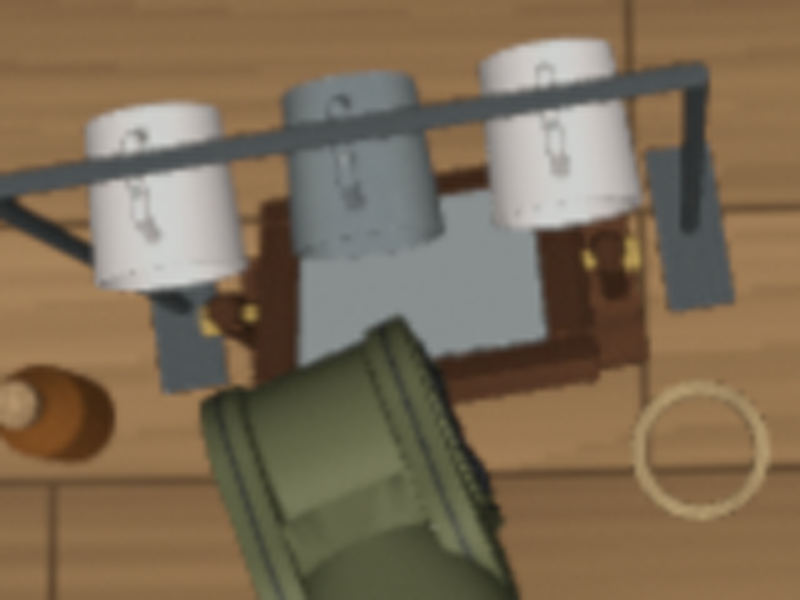

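```bash
python3 -m crank '[[0,-0.002,-0.008,0],[0,-0.002,-0.008,0],[0,0,-0.008,0],[0.008,0,0,0],[0.009,0,0,0],[0.009,0,0,0],[0,0,0,0]]'; python3 st.py
python3 - <<'E'
from station import env
import cv2,numpy as np
from fit import *
c=env.get_image("scene");b=c["color"][:,:,::-1][80:200,200:300]
cv2.imwrite("pics/s3.png",cv2.resize(b,(500,600),interpolation=2))
s=env.sense()["ee_pos"];print((proj(c,[s+[57*.99,57*.139,-12],s+[57*.99,57*.139,20],s+[0,0,-12]])-[200,80])*5)
E
```

```text
time: 7.3
ee_pos: [374.5, 159.3, 179.2]
tcp_rot: [0.699, -0.046, 0.711, 0.055]
ft_force: [-0.2, 0.1, -0.3]
finger_gap: 1.0
t 7.3 stand xy -160.5 0.1 z 179.2 zaxis heading 8.2 down [-0.018  0.011 -1.   ] F [-0.2  0.1 -0.3] Fx -0.18 gap 1.0
[[230.31246127 301.65545218]
 [229.29134159 271.72295915]
 [160.94902037 267.60163891]]
```

View pics/s3.png

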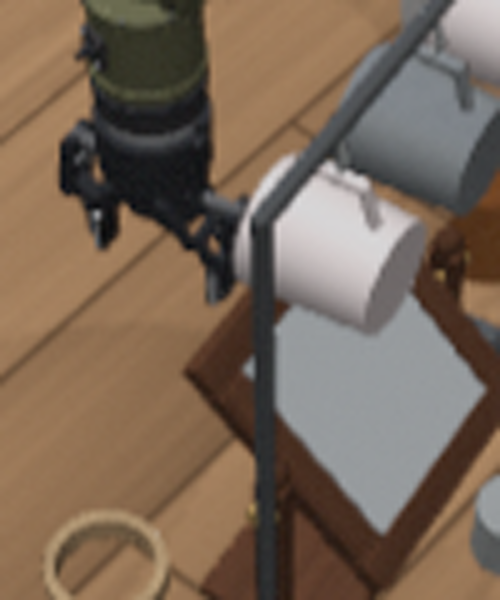

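```bash
python3 -m crank '[[0.003,0,0.004,0],[0.002,0,0.004,0],[0,0,0.004,0],[0,0,0.004,0]]'; python3 st.py
```

```text
time: 7.75
ee_pos: [383.3, 160.4, 171.9]
tcp_rot: [0.693, -0.047, 0.717, 0.055]
ft_force: [-7.9, -0.6, 3.1]
finger_gap: 0.998
t 7.75 stand xy -151.6 -0.1 z 171.9 zaxis heading 8.2 down [-0.035  0.009 -0.999] F [-7.9 -0.6  3.1] Fx -7.95 gap 0.998
```

```bash
python3 -m crank '[[0,0,0.006,0],[0,0,0.006,0],[0,0,0.006,0]]'; python3 st.py
```

```text
time: 8.05
ee_pos: [393.4, 161.2, 169.0]
tcp_rot: [0.686, -0.048, 0.724, 0.054]
ft_force: [-6.8, -0.6, 2.2]
finger_gap: 1.001
t 8.05 stand xy -141.6 -0.7 z 169.0 zaxis heading 8.3 down [-0.053  0.006 -0.999] F [-6.8 -0.6  2.2] Fx -6.83 gap 1.001
```

```bash
python3 -m crank '[[-0.004,0,0.006,0],[-0.004,0,0.006,0]]'; python3 st.py
cat > look.py <<'E'
from station import env
import cv2,sys
n=sys.argv[1]
a=env.get_image("top")["color"][:,:,::-1][160:280,120:280];b=env.get_image("scene")["color"][:,:,::-1][80:200,200:320]
a=cv2.resize(a,(440,330),interpolation=2) if 0 else cv2.resize(a,(800,600),interpolation=2)
cv2.imwrite(f"pics/t{n}.png",a);cv2.imwrite(f"pics/s{n}.png",cv2.resize(b,(600,600),interpolation=2))
E
python3 look.py 4
```

```text
time: 8.25
ee_pos: [402.6, 162.1, 175.2]
tcp_rot: [0.683, -0.048, 0.727, 0.054]
ft_force: [-4.8, 0.7, 1.7]
finger_gap: 0.999
t 8.25 stand xy -132.3 -1.1 z 175.2 zaxis heading 8.3 down [-0.062  0.004 -0.998] F [-4.8  0.7  1.7] Fx -4.68 gap 0.999
```

View pics/s4.png

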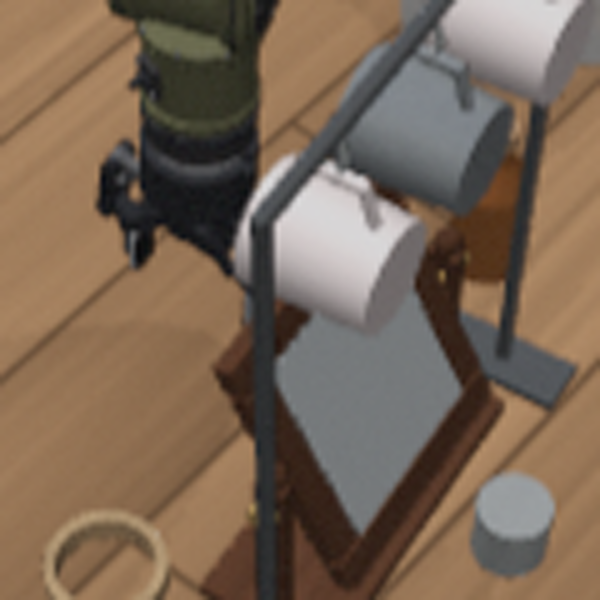

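View pics/t4.png

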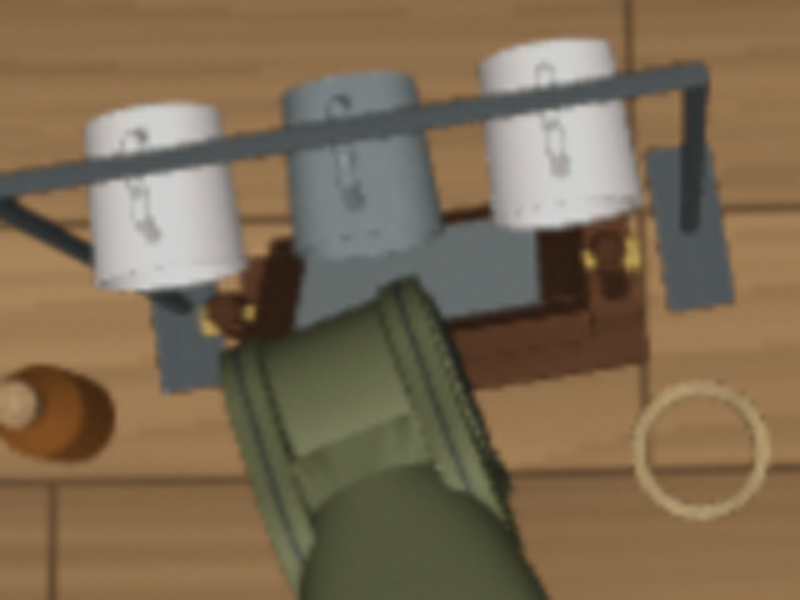

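```bash
python3 - <<'E'
from station import env
from fit import *
c=env.get_image("scene")
p=[533.5,181.5,.139]
for th in np.radians([20,24,28,32,36]):
    print(np.degrees(th).round(),((proj(c,W(p,M(th,[[9,-72,-77],[9,72,-77],[9,-72,77],[9,-100,-105],[9,100,-105],[9,-100,105],[-9,-100,105]])))-[200,80])*5).round(0).tolist())
E
```

```text
20.0 [[346.0, 535.0], [448.0, 391.0], [281.0, 376.0], [336.0, 591.0], [476.0, 391.0], [244.0, 376.0], [221.0, 370.0]]
24.0 [[352.0, 536.0], [454.0, 391.0], [274.0, 374.0], [344.0, 592.0], [484.0, 392.0], [234.0, 373.0], [212.0, 369.0]]
28.0 [[358.0, 537.0], [460.0, 392.0], [267.0, 373.0], [352.0, 594.0], [492.0, 393.0], [225.0, 371.0], [204.0, 368.0]]
32.0 [[364.0, 537.0], [466.0, 391.0], [260.0, 371.0], [360.0, 595.0], [500.0, 393.0], [216.0, 369.0], [196.0, 368.0]]
36.0 [[369.0, 537.0], [471.0, 391.0], [254.0, 370.0], [368.0, 595.0], [507.0, 393.0], [207.0, 368.0], [189.0, 368.0]]
```

```bash
python3 -m crank '[[0,0,-0.008,0],[0,0,-0.01,0],[0,0,-0.02,0],[0,0,-0.03,0],[0,0,-0.03,0],[0,0,-0.03,0],[0,0,0,0]]'; python3 st.py; python3 look.py 5
python3 - <<'E'
from station import env
import cv2
for n in("top","scene"):
    p=env.get_image(n);cv2.imwrite(f"pics/{n}5full.png",p["color"][:,:,::-1]);print(n,env.spot_point(p,"mirror_edge")[:2],env.boxes_of(p,"mirror")[:1])
a=cv2.imread("pics/scene5full.png")[110:210,240:310];cv2.imwrite("pics/s5z.png",cv2.resize(a,(420,600),interpolation=2))
a=cv2.imread("pics/top5full.png")[195:255,160:260];cv2.imwrite("pics/t5z.png",cv2.resize(a,(800,480),interpolation=2))
E
```

```text
time: 9.1
ee_pos: [274.7, 143.5, 182.6]
tcp_rot: [0.688, -0.047, 0.722, 0.054]
ft_force: [0.2, 1.1, 0.5]
finger_gap: 0.999
t 9.1 stand xy -261.6 -1.8 z 182.6 zaxis heading 8.2 down [-0.048  0.007 -0.999] F [0.2 1.1 0.5] Fx 0.39 gap 0.999
top [] [{'extent': [169.6, 202.9, 66.5, 34.2], 'p': 0.66}]
scene [{'location': [260.7, 132.8], 'p': 0.62}] [{'extent': [245.0, 116.3, 54.0, 81.6], 'p': 0.81}]
```

View pics/s5z.png

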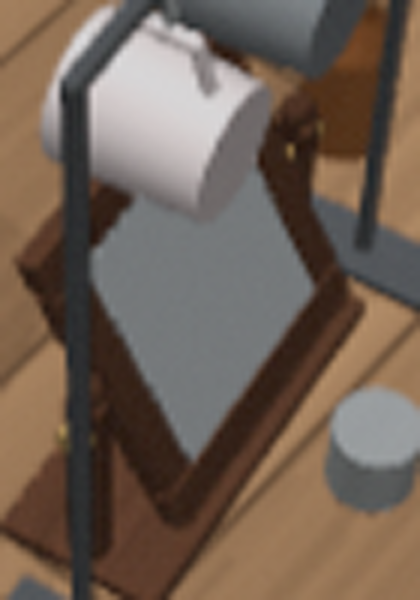

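View pics/t5z.png

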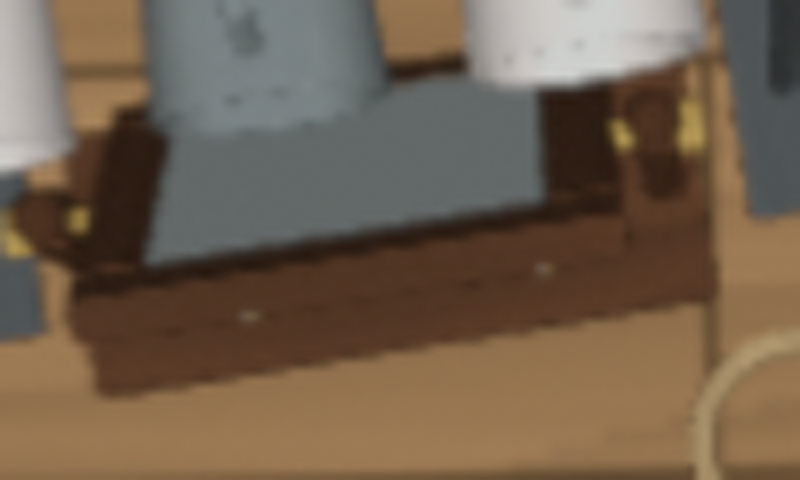

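```bash
cat > lean.py <<'E'
from station import env
from fit import *
def run(obsS,obsT):
    ct=env.get_image("top");cs=env.get_image("scene")
    def res(q,full=True):
        p=[533.5+q[1],181.5+q[2],.139+q[3]]
        r=[]
        for c,o in((cs,obsS),(ct,obsT)):
            for L,px in o: r+=list(proj(c,W(p,M(q[0],[L])))[0]-px)
        return np.r_[r,(q[1]/1.5,q[2]/1.5,q[3]/.01) if full else []]
    r=least_squares(res,[.5,0,0,0],loss="soft_l1");print("lean",np.degrees(r.x[0]),r.x[1:].round(3));print(r.fun[:-3].reshape(-1,2).round(1).tolist())
    for k,o in(("S",(obsS,[])),("T",([],obsT))):
        c=cs if k=="S" else ct; oo=o[0]+o[1]
        r=least_squares(lambda q:np.concatenate([proj(c,W([533.5,181.5,.139],M(q[0],[L])))[0]+q[1:3]-px for L,px in oo]),[.5,0,0],loss="soft_l1");print(k,"lean with px shift",np.degrees(r.x[0]),r.x[1:].round(2))
E
python3 - <<'E'
from lean import run
S=lambda u,v:(240+u/6,110+v/6);T=lambda u,v:(160+u/8,195+v/8)
run([((9,-72,-77),S(190,462)),((9,72,-77),S(315,292)),((9,-72,77),S(88,258)),((-9,-100,105),S(20,264))],
[((9,100,105),T(75,288)),((9,-100,105),T(622,205)),((-9,100,105),T(78,338)),((-9,-100,105),T(628,245)),((9,72,77),T(145,265)),((9,-72,77),T(545,207))])
E
```

```text
lean 27.263071696603696 [ 0.503 -0.18   0.002]
[[-0.2, 0.4], [-0.6, -0.3], [-0.9, 1.7], [-2.2, -0.2], [-1.9, 0.8], [-0.0, -0.3], [-1.0, 0.4], [0.2, 0.6], [-0.1, -1.6], [-0.5, -2.4]]
S lean with px shift 25.56364998600331 [ 0.99 -0.16]
T lean with px shift 13.625186293507996 [1.86 7.98]
```

```bash
python3 - <<'E'
from station import env
from fit import *
import cv2
p=[533.5,181.5,.139]
out={}
for n,(x0,y0,w,h,k) in dict(scene=(240,110,70,100,6),top=(160,195,100,60,8)).items():
    c=env.get_image(n);a=c["color"][y0:y0+h,x0:x0+w,::-1];rows=[]
    for th in (23,25.5,28):
        im=cv2.resize(a,(w*k,h*k),interpolation=2).copy()
        for x,Y,Z in((9,100,105),(-9,100,105),(9,72,77)):
            q=(proj(c,W(p,M(np.radians(th),[[x,Y,Z],[x,-Y,Z],[x,-Y,-Z],[x,Y,-Z]])))+.5-[x0,y0])*k
            cv2.polylines(im,[q.astype(int)],True,(0,255,255) if x>0 else (0,255,0),1)
        rows.append(im)
    o=np.hstack(rows) if n=="scene" else np.vstack(rows)
    s=min(800/o.shape[1],600/o.shape[0],1) 
    if n=="scene": o=o[:,:]; cv2.imwrite("pics/ovs.png",cv2.resize(o,None,fx=800/o.shape[1],fy=800/o.shape[1],interpolation=3))
    else:
        cv2.imwrite("pics/ovt.png",cv2.resize(np.vstack([r[150:360] for r in rows]),(762,600),interpolation=3))
E
```

```text
(no output)
```

View pics/ovs.png

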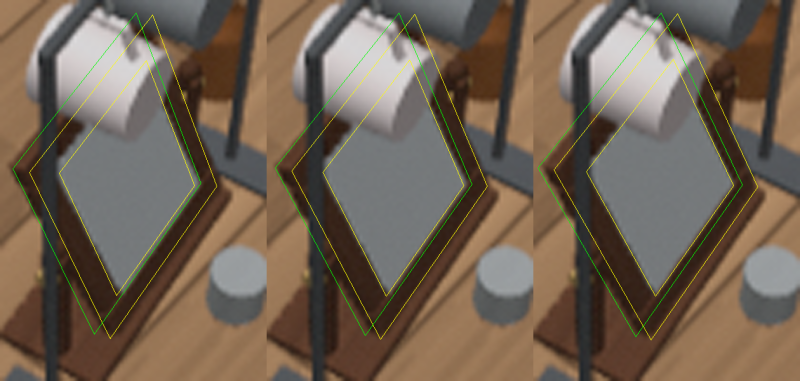

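View pics/ovt.png

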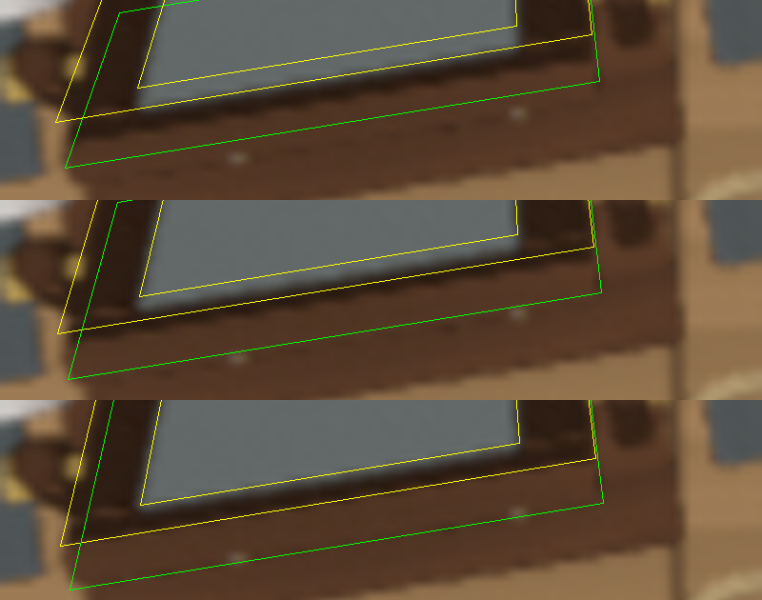

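```bash
python3 - <<'E'
from station import env
from fit import *
ct=env.get_image("top");cs=env.get_image("scene")
top=lambda u,v:(110+u/5-.4,170+v/5-.4)
sc=lambda u,v:(220+u/5-.4,110+v/5-.4)
S=lambda u,v:(240+u/6-.4,110+v/6-.4);T=lambda u,v:(160+u/8-.4,195+v/8-.4)
obs=[("t",0,(9,100,105),top(307,358)),("t",0,(9,-100,105),top(645,307)),
("t",0,(-9,100,105),top(307,382)),("t",0,(-9,-100,105),top(648,332)),
("t",0,(9,72,77),top(350,327)),("t",0,(9,-72,77),top(597,290)),
("s",0,(9,-72,-77),sc(282,385)),("s",0,(9,72,-77),sc(386,240)),("s",0,(9,-72,77),sc(142,218)),
("s",0,(9,-100,105),sc(88,220)),("s",0,(9,100,-105),sc(421,238)),
("s",1,(9,-72,-77),S(190,462)),("s",1,(9,72,-77),S(315,292)),("s",1,(9,-72,77),S(88,258)),("s",1,(-9,-100,105),S(20,264)),
("t",1,(-9,100,105),T(78,338)),("t",1,(9,-100,105),T(622,205)),("t",1,(9,72,77),T(145,265)),("t",1,(9,-72,77),T(545,207)),
("t",2,(30,170,500),top(18,140)),("t",2,(30,-170,500),top(752,22)),
("s",2,(30,-170,500),sc(160,72)),("s",2,(30,-170,12),sc(168,538)),("s",2,(30,170,12),sc(405,200)),
# foot corners near robot / right, rear corners (-55,-130)
("t",2,(-55,-130,18),T(712,297)),("t",2,(-55,130,18),T(100,393))]
def res(q):
    out=[]
    for cam,k,L,px in obs:
        L=np.array([L]);L=M(q[3+k],L) if k<2 else L
        o=q[5:7] if cam=="t" else q[7:9]
        out.append(proj(ct if cam=="t" else cs,W(q,L))[0]+o-px)
    return np.r_[np.array(out).ravel(),q[5:9]/1]
r=least_squares(res,[533,181,.139,.8,.45,0,0,0,0],loss="soft_l1")
J=r.jac;sd=np.sqrt(np.diag(np.linalg.inv(J.T@J)))
print(r.x.round(2),np.degrees(r.x[3:5]),np.degrees(sd[3:5]))
for o,e in zip(obs,res(r.x)[:-4].reshape(-1,2)):print(o[:3],e.round(1))
E
```

```text
[ 5.3319e+02  1.8186e+02  1.4000e-01  7.8000e-01  4.6000e-01  1.2000e-01
  1.7000e-01  1.9000e-01 -2.9000e-01] [44.80255028 26.57258956] [1.17585818 1.15231924]
('t', 0, (9, 100, 105)) [-1.4  1. ]
('t', 0, (9, -100, 105)) [0.7 0.1]
('t', 0, (-9, 100, 105)) [-0.   0.9]
('t', 0, (-9, -100, 105)) [ 1.  -0.1]
('t', 0, (9, 72, 77)) [-0.1 -0.7]
('t', 0, (9, -72, 77)) [-0.1 -1.1]
('s', 0, (9, -72, -77)) [0.  0.1]
('s', 0, (9, 72, -77)) [-0.1 -0.2]
('s', 0, (9, -72, 77)) [0.4 0.3]
('s', 0, (9, -100, 105)) [ 1.  -0.5]
('s', 0, (9, 100, -105)) [1.  0.5]
('s', 1, (9, -72, -77)) [0.  0.3]
('s', 1, (9, 72, -77)) [-0.2 -0.3]
('s', 1, (9, -72, 77)) [-0.3  1.6]
('s', 1, (-9, -100, 105)) [-1.5 -0.5]
('t', 1, (-9, 100, 105)) [-0.9  0.7]
('t', 1, (9, -100, 105)) [0.2 0.3]
('t', 1, (9, 72, 77)) [ 0.1 -1.1]
('t', 1, (9, -72, 77)) [-0.2 -1.8]
('t', 2, (30, 170, 500)) [ 1.2 -0.1]
('t', 2, (30, -170, 500)) [-0.8  0.4]
('s', 2, (30, -170, 500)) [ 0.  -0.5]
('s', 2, (30, -170, 12)) [-0.2 -0.5]
('s', 2, (30, 170, 12)) [-0.5  0.7]
('t', 2, (-55, -130, 18)) [ 1.2 -0.2]
('t', 2, (-55, 130, 18)) [-0.7  0.3]
```

```bash
python3 -m crank '[[0,0,0.02,0],[0,0,0.025,0],[0,0,0.025,0],[0,0,0.02,0],[0,0,0.012,0],[0,0,0.006,0],[0,0,0,0]]'; python3 st.py
```

```text
time: 10.5
ee_pos: [388.8, 160.3, 176.8]
tcp_rot: [0.688, -0.046, 0.722, 0.054]
ft_force: [-0.5, -0.4, -0.1]
finger_gap: 0.999
t 10.5 stand xy -146.3 -0.9 z 176.8 zaxis heading 8.2 down [-0.048  0.008 -0.999] F [-0.5 -0.4 -0.1] Fx -0.5 gap 0.999
```

```bash
python3 -m crank '[[0,0,0.005,0],[0,0,0.005,0],[0,0,0.004,0]]'; python3 st.py
```

```text
time: 10.8
ee_pos: [400.7, 161.9, 176.1]
tcp_rot: [0.687, -0.047, 0.723, 0.054]
ft_force: [-1.1, 0.8, 0.4]
finger_gap: 1.001
t 10.8 stand xy -134.2 -1.0 z 176.1 zaxis heading 8.2 down [-0.051  0.007 -0.999] F [-1.1  0.8  0.4] Fx -0.95 gap 1.001
```

Just touching. I'll nudge forward about 3–4 mm.

```bash
python3 -m crank '[[0,0,0.004,0],[0,0,0.004,0]]'; python3 st.py
```

```text
time: 11.0
ee_pos: [407.2, 162.7, 175.6]
tcp_rot: [0.686, -0.047, 0.724, 0.054]
ft_force: [-4.6, -1.2, 1.5]
finger_gap: 0.996
t 11.0 stand xy -127.7 -1.1 z 175.6 zaxis heading 8.2 down [-0.054  0.006 -0.999] F [-4.6 -1.2  1.5] Fx -4.78 gap 0.996
```

```bash
python3 -m crank '[[0,0,-0.008,0],[0,0,-0.01,0],[0,0,-0.02,0],[0,0,-0.03,0],[0,0,-0.03,0],[0,0,-0.03,0],[0,0,0,0],[0,0,0,0]]'; python3 st.py
python3 - <<'E'
from station import env
from fit import *
import cv2
p=[533.2,181.8,.139]
for n,(x0,y0,w,h,k) in dict(scene=(240,110,70,100,6),top=(160,195,100,60,8)).items():
    c=env.get_image(n);a=c["color"][y0:y0+h,x0:x0+w,::-1];im=cv2.resize(a,(w*k,h*k),interpolation=2)
    cv2.imwrite(f"pics/{n[0]}6z.png",im);cv2.imwrite(f"pics/{n}6.png",c["color"][:,:,::-1])
E
```

```text
time: 11.8
ee_pos: [273.6, 142.8, 181.9]
tcp_rot: [0.687, -0.047, 0.723, 0.055]
ft_force: [0.5, -0.7, 0.6]
finger_gap: 1.0
t 11.8 stand xy -262.8 -2.3 z 181.9 zaxis heading 8.2 down [-0.05   0.007 -0.999] F [ 0.5 -0.7  0.6] Fx 0.43 gap 1.0
```

View pics/s6z.png

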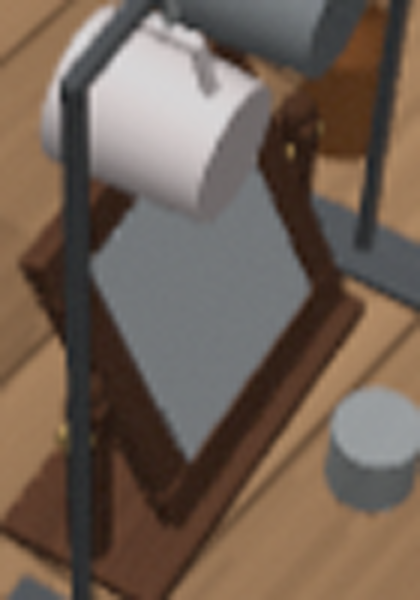

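View pics/t6z.png

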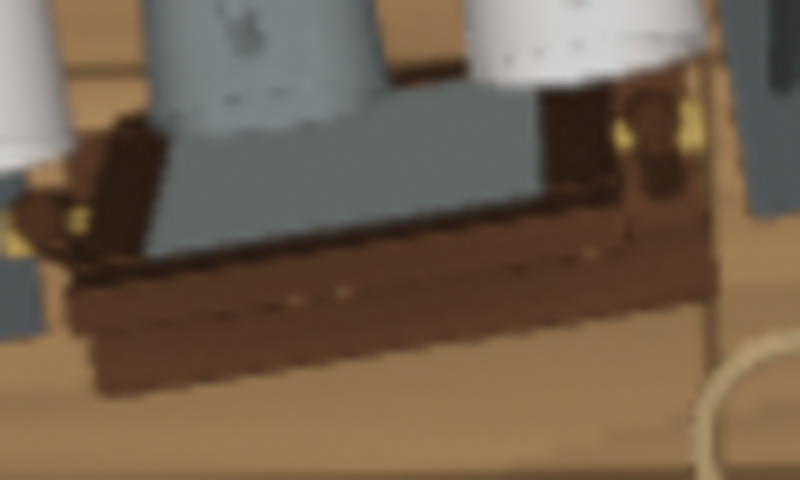

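View pics/top6.png

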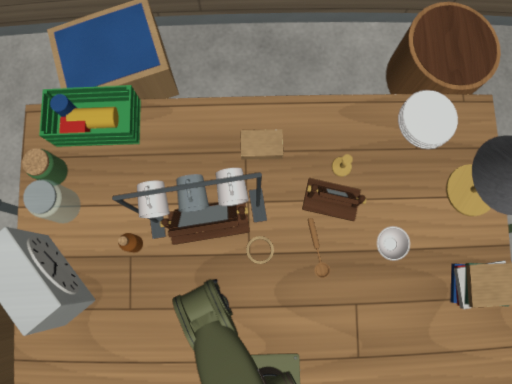

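```bash
python3 - <<'E'
from lean import run
S=lambda u,v:(240+u/6-.4,110+v/6-.4);T=lambda u,v:(160+u/8-.4,195+v/8-.4)
run([((9,-72,-77),S(187,463)),((9,72,-77),S(311,292)),((9,-72,77),S(90,261)),((-9,-100,105),S(23,264))],
[((-9,100,105),T(77,332)),((9,-100,105),T(622,200)),((9,72,77),T(145,258)),((9,-72,77),T(545,200))])
from station import env
print(env.hand_in())
E
```

```text
lean 25.56480094926996 [-0.339  0.262 -0.   ]
[[0.1, 0.4], [-0.1, -0.1], [-0.4, 1.5], [-1.7, -0.1], [-0.9, 0.8], [0.0, 0.0], [-0.1, -0.8], [-0.4, -1.6]]
S lean with px shift 24.106587416066866 [ 0.44 -0.46]
T lean with px shift 17.466335642171927 [0.98 4.92]
the job is handed in; nothing more can be done
None
```

I brought the large mirror up from about 45–46° to about 25°, let go of it, and handed the job in at about 12 s. The hand-in reports no verdict.

**How it was moved:** I pushed the back of the top edge from the robot's side with the outside of the opened front finger. That kept the gripper and wrist well clear of the mugs. My first try was too high: it pressed on the edge's end face with about 19 N sideways and 17 N upward, and the mirror did not turn. I backed off, went lower and pushed again. A look then gave 26.6°, so I nudged it 4–5 mm further and drew back about 135 mm.

**Last checks on the lean:**

| Estimate | Lean |
|---|---|
| Both cameras together | 25.6° (about ±1.2°) |
| Scene camera alone | 24.1° |
| Before the last nudge (26.6°), minus the nudge measured from finger travel | about 24° |
| Top camera alone, with its offset left free | 17.5° (disagrees) |

I set the top-camera figure aside because that view barely separates lean from a small shift of the camera. While pushing, the finger's travel had suggested a lean 2–4° larger than the pictures did, which is why I added the nudge.

**Everything else:** After drawing back, the wrist force was only noise. The last top picture showed the small mirror, rail, mugs and the bystanders in view apparently where they were, judged by eye.

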